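# Fit the crossing dividers into a tool caddy

## Robot

A 6-joint arm with a two-finger parallel gripper is mounted at the origin on the work surface. World frame = base frame: x ahead of the robot, y to its left, z up, the work surface at z = 0. Lengths are in m, angles in rad, forces in N, time in s.
With the tool pointing down it reaches from about 0.35 to 0.875 m from the base axis. Payload 4.2 kg.
Tool frame: the origin (TCP) lies on the centre line of the jaws, within the pads' length; the fingertips stand 14 mm ahead of it and the grasp point (between the pads) lies 5 mm behind it; z points along the fingers, y is the line along which they close (so a half turn about z gives the same grasp; the last joint's range is limited). The gripper opens to 87 mm and grips with 3 to 60 N. Pads are 19 mm wide; open, the fingers measure 117 mm over their backs; the gripper's body (75 mm by 190 mm) begins 51 mm behind the grasp point.
Start: joints at [-1.042, 0.385, 0.008, 0, -1.194, -0.259], TCP at [0.167, -0.602, 0.237] pointing down, gripper open.
Joint ranges: [-3.14, 3.14], [-1.21, 2.06], [-1.07, 1.41], [-3.16, 2.05], [-2.99, -0.16], [-3.1, 3.1]. Speed limits (rad/s): [2.79, 2.79, 3.14, 3.14, 3.14, 3.14].

## Interface

Orientations are given as a rotation vector (axis times angle).
In Python, from station import arm gives the robot as it stands.
- The arm moves only by the tool arm_command, never from a script. Its argument "motion" is text: rows parted by semicolons, each of 4 numbers parted by spaces: the shift along the tool's x, y, z in mm, then the turn about the tool's z in rad. A call has 1 to 12 rows; each row shifts and turns the commanded pose from where the row before left it, along the tool's axes as they then stand; what a row does not reach is not made up. A row lasts 1/12 s, in which the tool goes at most 41.7 mm and 7.16 degrees, less where a joint would pass 70% of its speed; a pose out of reach is approached as far as the arm can. A call with a gripper value outside its range is refused whole. "jaw" is the opening, from -1 (shut) to 1 (fully open), set as the call begins (left out, the last holds). The fingers move at their own pace and stop on an object; "newtons" is the grip in N (left out, the last holds). Time passes only in rows, so rows that do not move let the fingers close. It gives the time, the measured TCP pose, the force, the opening and the grip force at its end, in the units of the state.
- arm.observe(): the state, without advancing time (a new reading comes with each control period).
- arm.grab_frame(name): name is "side" or "top" or "wrist"; returns a dict with "pixels" (480x640x3 uint8, red, green, blue), "mtx" (3x3 intrinsics, pixels), "position" and "rotation" of the camera in the world; the wrist camera has in their place "T_tool_cam" (4x4, takes a point from camera to tool coordinates, whose origin is the TCP and whose axes are the flange's). Camera axes: x right, y down, z forward; pixel columns grow to the right and rows downward; lengths in m; the calibration is good to about 2 mm. A picture is of the moment at which its call begins: read the wrist's pose just before it. There is no depth.
- arm.sign_off(): hands the job in; it is judged then, once.
The state is a dict: "clock": time; "q": joint angles; "qvel": joint speeds; "joint_torque": joint torques, N m; "tcp_pos": TCP position; "orientation": TCP orientation; "wrist_force": force on the tool from outside, world axes, zero at the start; "wrist_torque": the same for the moment, N m; "gripper_width": finger opening in m; "grasp_force": force on a finger pad.
Only numpy, scipy, OpenCV 4.12 (cv2) and the standard library are available. Lean on these libraries where they do the work, as an engineer would, in place of code of your own. Each camera call takes 0.05 s, during which the arm holds its last target. There are 200 camera calls.

## Task

Fit the two dividers upright into the open wooden tool caddy so that they cross: first the long brown one, with its notch up, in the slots of the caddy's short end walls, then the red one across it, in the slots of the long walls, its notch straddling the long one. Lower each divider under control until it is fully home on the caddy's floor with its top flush with the rim, never letting it drop in, and leave the glue bottle, cork block, varnish can and tape measure where they are.

Things in the scene. Friction and masses are not known exactly. Their poses are not given: they have to be found in the camera images.
- caddy: Open mid-brown wood box fixed to the bench, a brass bench dog (20 mm across, 25 high) at the outer middle of each short wall. Outside 190 (its x) x 150 (y) x 78 mm high, walls and floor 8 mm, inside 174 x 134. Origin: centre of the underside, on the bench; inner floor z = 8 mm, rim z = 78. Slots in the short walls take the long divider along x, those in the long walls the cross one along y.
- caddy_crossing (a point): Centre of the caddy's inner floor, 8 mm above the bench, axes as the caddy: where both dividers' underside centres belong. A slot lies at the middle of each inner wall, on the x and y axes through this point: the 17 mm gap between two upright round-topped pale dowels, 12 mm thick, which stand 10 mm out from the wall, tops at 74 mm.
- long_divider: Dark brown wood panel standing loose on its long edge, about 110 g: 170 mm long (its x), 14 thick (y), 70 high (z up). A notch 20 mm wide, 35 deep, opens upward at the middle of its top edge; same both ways round. Origin: centre of its underside. 2 mm play at each end in the caddy. Starts left or right of the caddy, at any yaw.
- cross_divider: Red painted wood panel standing loose on its long edge, about 80 g: 130 mm long (its x), 14 thick (y), 70 high (z up). A notch 20 mm wide, 37 deep, opens downward at the middle of its lower edge; same both ways round. Origin: centre of its underside (in the notch's mouth). 2 mm play at each end in the caddy. Starts on the other side from the long one, at any yaw.
- glue_bottle: White glue bottle with orange cap, 56 mm diameter, 180 mm tall, origin at the centre of its underside, never handled; stands upright near the long divider, beside one half of it (either one).
- cork_block: Cork sanding block, 90 (x) x 60 (y) x 30 mm high, origin at the centre of its underside, never handled; lies flat beside the other half of the long divider; low enough for the fingers to pass over.
- varnish_can: Green and silver varnish can, 66 mm diameter, 150 mm tall, origin at the centre of its underside, never handled; stands upright near the cross divider, beside one half of it (either one).
- tape_measure: Yellow and black tape measure, 66 (x) x 62 (y) x 34 mm high, origin at the centre of its underside, never handled; lies flat beside the other half of the cross divider; low enough for the fingers to pass over.
There are look-alikes about, which are no part of the job. Leave any green look-alike of the long_divider alone.

How it is judged:
By the outcome, as a careful person would: the job done as asked, in the order asked, and still so for the second after the job is handed in, with the robot touching nothing.
It also fails if it takes over 72 s, if anything falls off the work surface, if the arm or the gripper's body presses on something with over 40 N, if the wrist force passes 120 N, or if a joint passes its speed limit or range.

## Working session

There is one attempt and no reset: what is moved stays moved. The work goes in short steps, Python scripts to look and compute and a tool call to move; the robot and the scene stay as the last step left them, time stands still between calls to the robot, and variables do not carry over. Pictures are saved under pics/ and viewed, at most 10 in all, crops included, and the job is handed in when it is done.

Besides the shell and the picture viewer there is one more tool, called after "Emit:" as name(argument=value, ...), one argument or row to a line, values as JSON. arm_command: Moves the arm, as the interface text tells. Its arguments: {"type":"object","properties":{"motion":{"type":"string"},"jaw":{"type":"number"},"newtons":{"type":"number"}},"required":["motion"]}

```bash
mkdir -p pics
python3 - <<'E'
from station import arm
import cv2,pickle
s=arm.observe();print({k:s[k] for k in("clock","tcp_pos","orientation","gripper_width")})
d={}
for n in("top","side"):
    f=arm.grab_frame(n);d[n]=f;cv2.imwrite(f"pics/{n}0.png",f["pixels"][:,:,::-1]);print(n,f["mtx"],f["position"],f["rotation"])
pickle.dump(d,open("f0.pkl","wb"))
E
```

```text
{'clock': 0.0, 'tcp_pos': array([ 0.16643806, -0.60183679,  0.23547491]), 'orientation': array([ 0.42206751, -3.11274133, -0.00334193]), 'gripper_width': 0.08715061856408901}
top [[570.46557824   0.         321.82427731]
 [  0.         570.46557824 236.90816022]
 [  0.           0.           1.        ]] [0.41994324 0.03133996 1.38918883] [-2.1727476   2.21607706 -0.05604501]
side [[610.55591306   0.         311.64360655]
 [  0.         610.55591306 232.31889259]
 [  0.           0.           1.        ]] [0.44084172 1.22331093 0.95610956] [-0.07947257  2.78587374 -1.39579134]
```

View pics/top0.png

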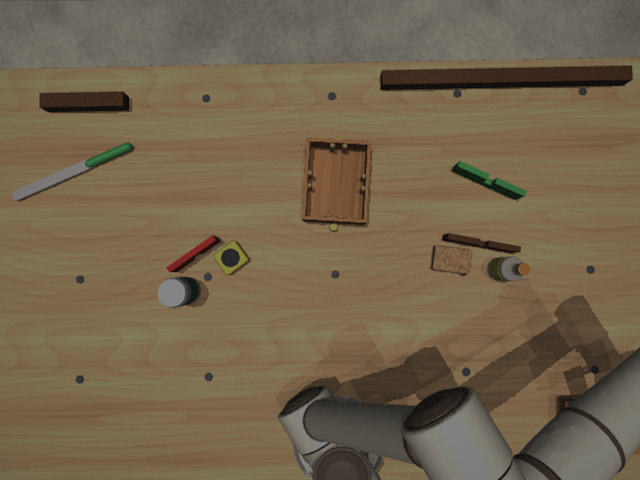

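View pics/side0.png

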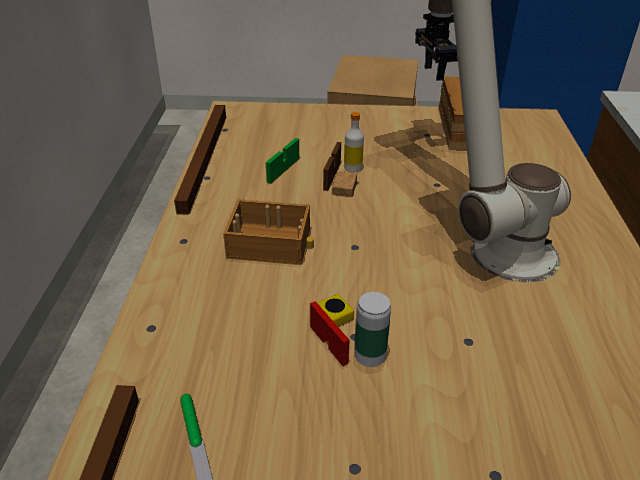

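Top view: caddy at about (337,182), long divider (482,243) with cork (452,259) and bottle (507,268), red divider (193,254) with tape (231,258) and can (178,291). The green look-alike at (488,180) stays put. The side view agrees.

```bash
cat > h.py <<'E'
import numpy as np,cv2
from scipy.optimize import minimize
from scipy.spatial.transform import Rotation as R
def cam(f,s=None):
    """K,R(world->cam),t"""
    if "T_tool_cam" in f:
        T=np.eye(4);T[:3,:3]=R.from_rotvec(s["orientation"]).as_matrix();T[:3,3]=s["tcp_pos"];T=T@np.array(f["T_tool_cam"])
    else:
        T=np.eye(4);r=np.array(f["rotation"]);T[:3,:3]=R.from_rotvec(r).as_matrix() if r.ndim==1 else r;T[:3,3]=f["position"]
    T=np.linalg.inv(T);return np.array(f["mtx"]),T[:3,:3],T[:3,3]
def proj(c,P):
    p=(np.atleast_2d(P)@c[1].T+c[2])@c[0].T;return p[:,:2]/p[:,2:]
def ray(c,uv,z):
    d=c[1].T@np.linalg.solve(c[0],[*uv,1]);o=-c[1].T@c[2];return o+d*(z-o[2])/d[2]
def box(x0,x1,y0,y1,z0,z1):return np.array([[x,y,z] for x in(x0,x1) for y in(y0,y1) for z in(z0,z1)])/1000
LONG=[box(-85,-10,-7,7,0,70),box(10,85,-7,7,0,70),box(-10,10,-7,7,0,35)]
CROSS=[box(-65,-10,-7,7,0,70),box(10,65,-7,7,0,70),box(-10,10,-7,7,37,70)]
CADDY=[box(-95,95,-75,75,0,78)]
def place(B,x,y,yaw,z=0):
    c,s=np.cos(yaw),np.sin(yaw);return B@np.array([[c,-s,0],[s,c,0],[0,0,1]]).T+[x,y,z]
def sil(c,parts,p,z,shape,S,off):
    m=np.zeros(shape,np.uint8)
    for B in parts:
        q=(proj(c,place(B,*p,z))-off+.5)*S-.5
        cv2.fillConvexPoly(m,cv2.convexHull(np.round(q*16).astype(np.int32)),255,shift=4)
    return m
def fit(c,mask,parts,p0,z=0,S=4,soft=None):
    """fit x,y,yaw of silhouette to a mask (0..255)"""
    ys,xs=np.nonzero(mask);o=np.array([xs.min()-10,ys.min()-10]);o=np.maximum(o,0);e=np.array([xs.max()+10,ys.max()+10])
    M=cv2.resize(mask[o[1]:e[1],o[0]:e[0]],None,fx=S,fy=S,interpolation=cv2.INTER_LINEAR).astype(float)
    sc=np.array([.005,.005,.05])
    def cost(u):return np.abs(cv2.GaussianBlur(sil(c,parts,np.array(p0)+u*sc,z,M.shape,S,o),(0,0),S*.6)-M).sum()/255/S/S
    b=None
    for k in(2,1,.3):
        x0=np.zeros(3) if b is None else b.x
        sim=np.vstack([x0,x0+np.eye(3)*k]);b=minimize(cost,x0,method="Nelder-Mead",options=dict(initial_simplex=sim))
    return np.array(p0)+b.x*sc,b.fun,(mask>127).sum()
def blob(mask,uv,r=60):
    n,l,st,ce=cv2.connectedComponentsWithStats((mask*255).astype(np.uint8));i=min(range(1,n),key=lambda i:np.hypot(*(ce[i]-uv))+1e3*(st[i,4]<60))
    return ((l==i)*255).astype(np.uint8)
E
python3 - <<'E'
from h import *
import pickle
f=pickle.load(open("f0.pkl","rb"))["top"];c=cam(f);px=f["pixels"].astype(int);r,g,b=px[...,0],px[...,1],px[...,2]
print(c[1])
for n,(u,v) in dict(longL=(445,238),longR=(519,249),red=(193,254),caddy=(337,182)).items():print(n,ray(c,(u,v),.07).round(3),px[v,u])
for n,(u,v,z) in dict(bottlecap=(523,269,.18),cork=(452,259,.03),can=(173,292,.15),tape=(231,258,.034)).items():print(n,ray(c,(u,v),z).round(3))
red=blob((r>80)&(g<r*.4),(193,254));print("red",fit(c,red,CROSS,[*ray(c,(193,254),.04)[:2],np.arctan2(-(218-168),-(237-271+0.)) ]))
p=px[255,193];print(px[243:246,470],px[235,470],px[220:222,470])
cv2.imwrite("pics/cr.png",cv2.resize(np.hstack([f["pixels"][130:235,290:390],f["pixels"][200:305,425:535]])[:,:,::-1],None,fx=3.8,fy=3.8,interpolation=cv2.INTER_CUBIC))
E
```

```text
[[-1.97031307e-02 -9.99804678e-01 -1.54657448e-03]
 [-9.98448382e-01  1.97569363e-02 -5.20623847e-02]
 [ 5.20827714e-02  5.18382820e-04 -9.98642637e-01]]
longL [ 0.481 -0.253  0.07 ] [19 18 10]
longR [ 0.452 -0.423  0.07 ] [54 37 21]
red [0.455 0.331 0.07 ] [129  39  34]
caddy [ 0.616 -0.006  0.07 ] [124  84  55]
bottlecap [ 0.407 -0.392  0.18 ]
cork [ 0.432 -0.277  0.03 ]
can [0.372 0.357 0.15 ]
tape [0.445 0.249 0.034]
red (array([ 0.45738738,  0.33872179, -1.01522236]), np.float64(278.7686274509804), np.int64(307))
[[37 25 19]
 [15 12  9]
 [50 39 29]] [130 112  81] [[132 115  86]
 [130 109  79]]
```

View pics/cr.png

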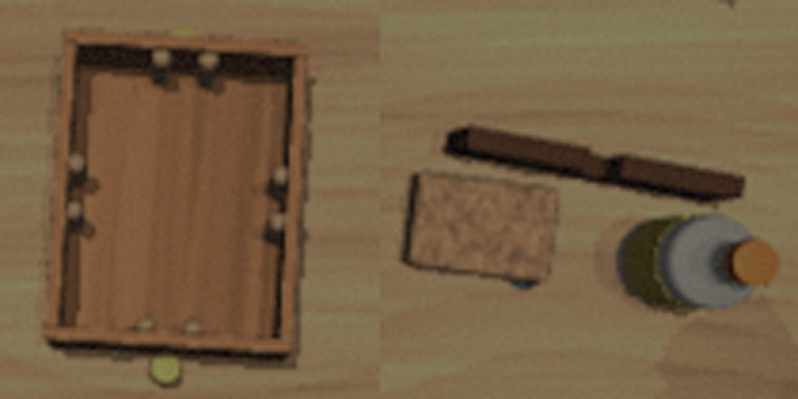

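Run:
```python
from h import *
from station import arm
import pickle
f=pickle.load(open("f0.pkl","rb"))["top"];c=cam(f);px=f["pixels"].astype(int);r,g,b=px[...,0],px[...,1],px[...,2]
red=blob((r>40)&(g<r*.5),(193,254));lo=blob(r<80,(482,243))
T=lambda parts:[np.where(np.array([0,0,1])>0,B,B) for B in parts]
for n,m,P,p0 in(("red",red,CROSS,(.457,.339,-.97)),("long",lo,LONG,(.467,-.338,np.arctan2(.17,.029)))):
    print(n,fit(c,m,P,p0)); 
top=blob((r>95)&(g<r*.5),(193,254));print("redtop",fit(c,top,[box(-65,65,-7,7,70,70)],(.457,.339,-.97)))
d=np.array([(161,57),(208,61),(77,160),(74,208),(281,175),(278,220),(146,325),(193,327)])/3.8+[290,130]-.4
D=np.array([ray(c,q,.072)[:2] for q in d]);print(D.round(4).tolist())
m=lambda i:(D[i]+D[i+1])/2
ax=m(0)-m(6);ay=m(2)-m(4);print("caddy",(m(0)+m(6))/2,(m(2)+m(4))/2,np.arctan2(ax[1],ax[0]),np.arctan2(ay[1],ay[0])-np.pi/2,np.hypot(*ax),np.hypot(*ay))
s=arm.observe();print(R.from_rotvec(s["orientation"]).as_matrix().round(4).tolist(),s["q"])
print(arm.grab_frame("wrist")["T_tool_cam"])
```

```text
red (array([ 0.45695312,  0.33869885, -1.0026758 ]), np.float64(224.2046568627451), np.int64(364))
long (array([ 0.46800778, -0.34240695,  1.36608625]), np.float64(59.6171568627451), np.int64(650))
redtop (array([ 0.45650633,  0.33662523, -0.97517567]), np.float64(53.92377450980392), np.int64(299))
[[0.7037, 0.0041], [0.7006, -0.0246], [0.641, 0.0568], [0.6115, 0.0592], [0.6293, -0.0678], [0.6016, -0.0653], [0.5389, 0.0167], [0.5371, -0.0119]]
caddy [ 0.62005514 -0.00394799] [ 0.62087098 -0.00424274] -0.0767620203485115 -0.08647255361186623 0.16463535733911663 0.1250329254377633
[[-0.9639, -0.2664, -0.0006], [-0.2664, 0.9638, 0.0019], [0.0001, 0.0019, -1.0]] [-1.04236150e+00  3.85483686e-01  6.79929514e-03 -4.45159637e-04
 -1.19401437e+00 -2.58570412e-01]
[[ 3.54244951e-04 -9.66849527e-01 -2.55346563e-01  6.93504376e-02]
 [ 9.99999923e-01  2.98949643e-04  2.55361195e-04  2.36215429e-04]
 [-1.70560087e-04 -2.55346633e-01  9.66849558e-01 -1.47164954e-01]
 [ 0.00000000e+00  0.00000000e+00  0.00000000e+00  1.00000000e+00]]
```

Emit:
arm_command(
  motion="-18 10 0 0;-33 18 0 0;-33 18 0 0;-33 18 0 0;-33 18 0 0;-33 18 0 0;-33 18 0 0;-33 18 0 0;-33 18 0 0;-33 18 0 0;-33 18 0 0;-30 15 0 0",
  jaw=1,
)

```text
clock: 1.15
tcp_pos: [0.4774, -0.3021, 0.2364]
orientation: [0.424, -3.113, -0.001]
wrist_force: [0.4, 0.1, -0.2]
gripper_width: 0.0869
grasp_force: 0.0
```

Emit:
arm_command(
  motion="0 0 0 0.12;0 0 0 0.12;0 0 0 0.12;0 0 0 0.12;0 0 0 0.12;0 0 0 0.12;0 0 0 0.12;0 0 0 0.12;0 0 0 0.12;0 0 0 0.12;0 0 0 0.12;0 0 0 0.12",
)

```text
clock: 2.15
tcp_pos: [0.4761, -0.3039, 0.2362]
orientation: [-1.742, -2.613, 0.0]
wrist_force: [-0.3, -0.5, 0.4]
gripper_width: 0.0871
grasp_force: 0.0
```

Emit:
arm_command(
  motion="0 0 0 0.12;0 0 0 0.12;0 0 0 0.12;0 0 0 0.12;0 0 0 0.12;0 0 0 0;0 0 0 0",
)

```text
clock: 2.73
tcp_pos: [0.4762, -0.304, 0.2363]
orientation: [-2.428, -1.993, 0.0]
wrist_force: [-0.2, -0.5, 0.1]
gripper_width: 0.087
grasp_force: 0.0
```

Run:
```python
from h import *
from station import arm
s=arm.observe();f=arm.grab_frame("wrist");M=R.from_rotvec(s["orientation"]).as_matrix();print(s["clock"],s["tcp_pos"],M.round(4).tolist(),s["q"])
c=cam(f,s)
im=f["pixels"][:,:,::-1].copy()
for B in LONG:
    q=proj(c,place(B,.468,-.3424,1.366))
    for a in q:cv2.circle(im,tuple(int(x) for x in a),2,(255,0,255),-1)
cv2.imwrite("pics/w1.png",im)
```

```text
2.7333 [ 0.47615039 -0.30396079  0.23630933] [[0.1951, 0.9808, -0.0005], [0.9808, -0.1951, 0.0002], [0.0001, -0.0005, -1.0]] [-2.81416064e-01  2.83204863e-01 -1.42555384e-01 -1.15580852e-04
 -1.14556130e+00 -3.05651498e+00]
```

View pics/w1.png

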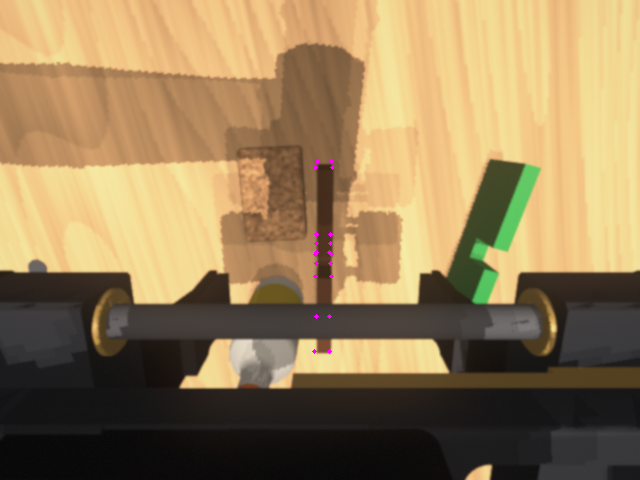

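The wrist view shows the long divider (u≈324, v 163–352) matching the projection to about a pixel. Cork is at (272,194) and the bottle lies beyond the gripper's footprint. Descending.

Emit:
arm_command(
  motion="0 0 15 0;0 0 25 0;0 0 25 0;0 0 25 0;0 0 25 0;0 0 20 0;0 0 20 0;0 0 15 0;0 0 10 0;0 0 5 0;0 0 0 0",
)

```text
clock: 3.7
tcp_pos: [0.4758, -0.3039, 0.0506]
orientation: [-2.429, -1.989, 0.002]
wrist_force: [1.0, -0.6, -0.8]
gripper_width: 0.087
grasp_force: 0.0
```

Emit:
arm_command(
  motion="0 0 0 0;0 0 0 0;0 0 0 0;0 0 0 0;0 0 0 0;0 0 0 0;0 0 0 0;0 0 0 0",
  jaw=-1,
  newtons=30,
)

```text
clock: 4.37
tcp_pos: [0.4763, -0.304, 0.0516]
orientation: [2.431, 1.989, 0.0]
wrist_force: [1.0, -0.1, -0.2]
gripper_width: 0.0418
grasp_force: 0.0
```

Emit:
arm_command(
  motion="0 0 0 0;0 0 0 0;0 0 0 0;0 0 0 0;0 0 0 0;0 0 0 0;0 0 0 0;0 0 0 0",
)

```text
clock: 5.03
tcp_pos: [0.4763, -0.304, 0.0515]
orientation: [-2.431, -1.989, 0.0]
wrist_force: [0.2, -1.4, -1.1]
gripper_width: 0.014
grasp_force: 30.0
```

Emit:
arm_command(
  motion="0 0 -5 0;0 0 -15 0;0 0 -20 0;0 0 -25 0;0 0 -25 0;0 0 -20 0;0 0 -10 0;0 0 0 0",
)

```text
clock: 5.7
tcp_pos: [0.4775, -0.3045, 0.1743]
orientation: [2.428, 1.987, 0.004]
wrist_force: [1.3, 0.7, -1.0]
gripper_width: 0.0139
grasp_force: 30.0
```

Emit:
arm_command(
  motion="14 2 0 0;24 3.5 0 0;28 3.5 0 0;30 4 0 0;30 4 0 0;30 4 0 0;30 4 0 0;30 4 0 0;30 4 0 0;30 4 0 0;26 4 0 0;16 1.6 0 0",
)

```text
clock: 6.7
tcp_pos: [0.544, -0.0972, 0.1774]
orientation: [-2.182, -2.096, -0.215]
wrist_force: [-0.5, -0.9, -1.1]
gripper_width: 0.0138
grasp_force: 30.0
```

Emit:
arm_command(
  motion="0 0 0 -0.06;0 0 0 -0.12;0 0 0 -0.12;0 0 0 -0.12;0 0 0 -0.12;0 0 0 -0.12;0 0 0 -0.12;0 0 0 -0.12;0 0 0 -0.12;0 0 0 -0.12;0 0 0 -0.12;0 0 0 -0.12",
)

```text
clock: 7.7
tcp_pos: [0.5436, -0.0987, 0.1778]
orientation: [0.352, 3.102, 0.278]
wrist_force: [-0.3, 0.1, -0.5]
gripper_width: 0.0136
grasp_force: 30.0
```

Emit:
arm_command(
  motion="0 0 0 -0.12;0 0 0 -0.12;0 0 0 -0.07;0 0 0 0;0 0 0 0;0 0 0 0",
)

```text
clock: 8.2
tcp_pos: [0.5439, -0.0987, 0.1783]
orientation: [-0.118, 3.092, 0.27]
wrist_force: [-0.2, -0.0, -1.0]
gripper_width: 0.0139
grasp_force: 30.0
```

Run:
```python
from h import *
from station import arm
import pickle
s=arm.observe();f=arm.grab_frame("wrist");t=arm.grab_frame("top");pickle.dump((s,f,t),open("f1.pkl","wb"))
M=R.from_rotvec(s["orientation"]).as_matrix();print(s["clock"],s["tcp_pos"],M.round(4).tolist(),s["q"][5])
a=f["pixels"];b=cv2.resize(t["pixels"][125:240,285:390],None,fx=4,fy=4,interpolation=cv2.INTER_CUBIC)
im=np.zeros((600,800,3),np.uint8);im[:300,:400]=cv2.resize(a,(400,300));
cv2.imwrite("pics/w2.png",a[:,:,::-1]);cv2.imwrite("pics/t2.png",b[:,:,::-1])
```

```text
8.2 [ 0.54387419 -0.09872414  0.17825561] [[-0.9965, -0.0788, 0.0284], [-0.0727, 0.982, 0.1745], [-0.0416, 0.1718, -0.9842]] -1.4079151563994245
```

View pics/w2.png

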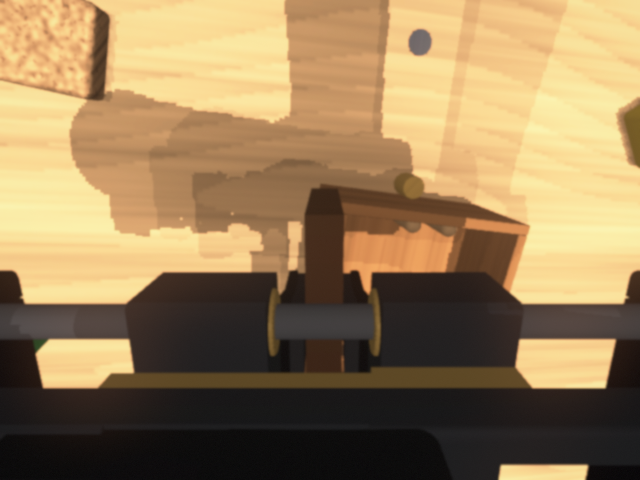

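The wrist view shows the divider still held (u≈323) but the tool tilted about 10°. Joint 6 reached its limit during the carry. I'll work back to vertical by reaching the opposite limit, clear of everything, at (0.54,-0.10).

Emit:
arm_command(
  motion="0 0 0 -0.06;0 0 0 -0.12;0 0 0 -0.12;0 0 0 -0.12;0 0 0 -0.12;0 0 0 -0.12;0 0 0 -0.12;0 0 0 -0.12;0 0 0 -0.12;0 0 0 -0.12;0 0 0 -0.12;0 0 0 -0.12",
)

```text
clock: 9.3
tcp_pos: [0.5442, -0.0987, 0.1786]
orientation: [-2.003, 2.231, 0.166]
wrist_force: [0.4, -0.2, -1.3]
gripper_width: 0.0135
grasp_force: 30.0
```

Emit:
arm_command(
  motion="0 0 0 -0.12;0 0 0 -0.12;0 0 0 -0.12;0 0 0 -0.12;0 0 0 -0.12;0 0 0 -0.12;0 0 0 -0.12;0 0 0 -0.12;0 0 0 -0.12;0 0 0 -0.12;0 0 0 -0.12;0 0 0 -0.12",
)

```text
clock: 10.3
tcp_pos: [0.5442, -0.0987, 0.1786]
orientation: [-2.943, 0.352, -0.013]
wrist_force: [-1.1, 0.3, -0.7]
gripper_width: 0.0141
grasp_force: 30.0
```

Emit:
arm_command(
  motion="0 0 0 -0.12;0 0 0 -0.12;0 0 0 -0.12;0 0 0 -0.12;0 0 0 -0.12;0 0 0 -0.12;0 0 0 -0.12;0 0 0 -0.12;0 0 0 -0.12;0 0 0 -0.12;0 0 0 -0.12;0 0 0 -0.12",
)

```text
clock: 11.3
tcp_pos: [0.5442, -0.0987, 0.1787]
orientation: [-2.481, -1.701, -0.186]
wrist_force: [-0.1, -0.5, -1.1]
gripper_width: 0.0138
grasp_force: 30.0
```

```bash
cat > st.py <<'E'
from h import *
from station import arm
s=arm.observe();M=R.from_rotvec(s["orientation"]).as_matrix()
print(s["clock"],"p",s["tcp_pos"].round(4),"x",M[:,0].round(4),"y",M[:,1].round(4),"z",M[:,2].round(4),"yaw",np.arctan2(M[1,0],M[0,0]).round(4),"q",np.round(s["q"],3),"F",np.round(s["wrist_force"],1),s["gripper_width"],s["grasp_force"])
E
python3 st.py
```

```text
11.3 p [ 0.5442 -0.0987  0.1787] x [0.3581 0.9174 0.1734] y [ 0.9332 -0.3576 -0.0355] z [ 0.0294  0.1745 -0.9842] yaw 1.1986 q [ 0.013  0.322 -0.177 -0.202 -1.049  2.859] F [-0.1 -0.5 -1.1] 0.013761647704124847 29.982705004513264
```

Emit:
arm_command(
  motion="0 0 0 -0.12;0 0 0 -0.12;0 0 0 -0.12;0 0 0 -0.12;0 0 0 0",
)

```text
clock: 11.72
tcp_pos: [0.5417, -0.0515, 0.1879]
orientation: [-2.137, -2.237, -0.15]
wrist_force: [-0.6, -0.3, -0.4]
gripper_width: 0.0136
grasp_force: 30.0
```

```bash
python3 st.py
```

```text
11.7167 p [ 0.5417 -0.0515  0.1879] x [-0.0472  0.994   0.0984] y [0.9983 0.0436 0.0394] z [ 0.0349  0.1    -0.9944] yaw 1.6183 q [ 0.149  0.28  -0.239 -0.111 -1.005  3.096] F [-0.6 -0.3 -0.4] 0.013631110510074474 29.98193063540384
```

Emit:
arm_command(
  motion="0 0 0 -0.12;0 0 0 -0.12;0 0 0 0",
)

```text
clock: 11.97
tcp_pos: [0.531, -0.0099, 0.1897]
orientation: [1.943, 2.438, 0.084]
wrist_force: [-1.1, -0.5, -0.5]
gripper_width: 0.0135
grasp_force: 30.0
```

```bash
python3 st.py
```

```text
11.9667 p [ 0.531  -0.0099  0.1897] x [-0.2235  0.9746  0.0157] y [0.9734 0.2223 0.056 ] z [ 0.051   0.0278 -0.9983] yaw 1.7963 q [ 0.28   0.243 -0.321 -0.016 -0.951  3.096] F [-1.1 -0.5 -0.5] 0.013547928578591703 29.98218056280166
```

Emit:
arm_command(
  motion="0 0 0 -0.045;0 0 0 0;0 0 0 0.12;0 0 0 0.12;0 0 0 0.12;0 0 0 0.12;-6 -24 0 0;-6 -24 0 0;-6 -24 0 0;-6 -24 0 0;-6 -24 0 0;-6 -24 0 0",
)

```text
clock: 12.97
tcp_pos: [0.3809, -0.0086, 0.1813]
orientation: [2.442, 1.938, 0.083]
wrist_force: [0.5, 0.1, -0.7]
gripper_width: 0.0137
grasp_force: 30.0
```

```bash
python3 st.py
```

```text
12.9667 p [ 0.3809 -0.0086  0.1813] x [0.2262 0.9737 0.0274] y [ 0.9725 -0.2274  0.0507] z [ 0.0556  0.0152 -0.9983] yaw 1.3425 q [ 0.418 -0.018 -0.663  0.011 -0.869  2.488] F [ 0.5  0.1 -0.7] 0.013708300740992852 29.98184364521876
```

Emit:
arm_command(
  motion="-20 -5.5 0 0;-20 -5.5 0 0;-20 -5.5 0 0;-7 -13 0 0;-5 -9 0 0;-5 -9 0 0;0 0 0 0",
)

```text
clock: 13.55
tcp_pos: [0.3165, -0.0728, 0.1766]
orientation: [2.441, 1.94, 0.082]
wrist_force: [-0.2, -0.4, 0.1]
gripper_width: 0.0136
grasp_force: 30.0
```

```bash
python3 st.py
```

```text
13.55 p [ 0.3165 -0.0728  0.1766] x [0.225  0.974  0.0274] y [ 0.9728 -0.2261  0.0499] z [ 0.0548  0.0154 -0.9984] yaw 1.3438 q [ 2.890e-01 -1.280e-01 -7.700e-01  1.000e-03 -8.720e-01  2.624e+00] F [-0.2 -0.4  0.1] 0.013560599911034128 29.982532875146717
```

Emit:
arm_command(
  motion="0 0 0 0.08;0 0 0 0.12;0 0 0 0.12;0 0 0 0.12;0 0 0 0.12;0 0 0 0.12;0 0 0 0.12;0 0 0 0.12;0 0 0 0.12;0 0 0 0.12;0 0 0 0.12;0 0 0 0.12",
)

```text
clock: 14.55
tcp_pos: [0.3192, -0.0718, 0.1771]
orientation: [-3.122, 0.095, -0.087]
wrist_force: [0.0, -0.6, -0.9]
gripper_width: 0.0139
grasp_force: 30.0
```

Emit:
arm_command(
  motion="0 0 0 0.12;0 0 0 0.12;0 0 0 0.12;0 0 0 0.12;0 0 0 0.12;0 0 0 0.12;0 0 0 0.12;0 0 0 0.12;0 0 0 0.12;0 0 0 0.12;0 0 0 0.12;0 0 0 0.12",
)

```text
clock: 15.55
tcp_pos: [0.3192, -0.0718, 0.1771]
orientation: [-2.262, 2.108, -0.048]
wrist_force: [0.3, 0.1, -1.0]
gripper_width: 0.0142
grasp_force: 30.0
```

Emit:
arm_command(
  motion="0 0 0 0.12;0 0 0 0.12;0 0 0 0.12;0 0 0 0.12;0 0 0 0.12;0 0 0 0.12;0 0 0 0.12;0 0 0 0.12;0 0 0 0.12;0 0 0 0.12;0 0 0 0.12;0 0 0 0.12",
)

```text
clock: 16.55
tcp_pos: [0.3191, -0.0718, 0.1771]
orientation: [-0.309, 3.069, 0.014]
wrist_force: [-0.3, 0.7, -1.3]
gripper_width: 0.0141
grasp_force: 30.0
```

Emit:
arm_command(
  motion="10 0 0 0;10 0 0 0;10 0 0 0;10 0 0 0;10 0 0 0",
)

```text
clock: 16.97
tcp_pos: [0.2681, -0.0827, 0.1739]
orientation: [-0.319, 3.068, 0.014]
wrist_force: [0.2, 0.5, -0.6]
gripper_width: 0.0137
grasp_force: 30.0
```

```bash
python3 st.py
```

```text
16.9667 p [ 0.2681 -0.0827  0.1739] x [-0.977  -0.2054 -0.0576] y [-0.2059  0.9786  0.0034] z [ 0.0556  0.0151 -0.9983] yaw -2.9344 q [ 0.31  -0.233 -0.852  0.003 -0.894 -1.675] F [ 0.2  0.5 -0.6] 0.013677915118022398 29.982446373905987
```

Emit:
arm_command(
  motion="-8 12 -12 0;-16 26 -12 0;-16 26 -12 0;-16 26 -12 0;-16 26 -12 0;-16 26 -12 0;-10 24 0 0;8 31 0 0;8 31 0 0;8 31 0 0;8 31 0 0;8 31 0 0",
)

```text
clock: 17.97
tcp_pos: [0.255, 0.243, 0.2506]
orientation: [-0.32, 3.068, 0.016]
wrist_force: [0.1, 0.6, -0.5]
gripper_width: 0.0139
grasp_force: 30.0
```

Emit:
arm_command(
  motion="8 31 0 0;8 31 0 0;8 31 0 0;8 31 0 0;20 25 0 0;20 25 0 0;20 25 0 0;20 25 0 0;20 25 0 0;20 25 0 0;0 0 0 0",
)

```text
clock: 18.88
tcp_pos: [0.0757, 0.4866, 0.2445]
orientation: [-0.379, 3.1, 0.014]
wrist_force: [0.4, -0.5, -0.3]
gripper_width: 0.0144
grasp_force: 30.0
```

```bash
python3 st.py
```

```text
18.8833 p [0.0757 0.4866 0.2445] x [-0.9705 -0.2405 -0.019 ] y [-0.2406  0.9706  0.0064] z [ 0.0169  0.0108 -0.9998] yaw -2.8987 q [ 1.759  0.145 -0.311  0.021 -1.108 -3.096] F [ 0.4 -0.5 -0.3] 0.014351625868122709 29.982698641251773
```

Emit:
arm_command(
  motion="0 0 0 0.06;0 0 0 0;0 0 0 0",
)

```text
clock: 19.13
tcp_pos: [0.0898, 0.4845, 0.2445]
orientation: [-0.305, 3.125, 0.009]
wrist_force: [-0.4, 0.1, -1.0]
gripper_width: 0.0137
grasp_force: 30.0
```

```bash
python3 st.py
```

```text
19.1333 p [0.0898 0.4845 0.2445] x [-0.9811 -0.1933 -0.0019] y [-0.1933  0.9811  0.0056] z [ 8.0e-04  5.9e-03 -1.0e+00] yaw -2.9471 q [ 1.719e+00  1.490e-01 -2.990e-01  2.000e-03 -1.117e+00 -3.096e+00] F [-0.4  0.1 -1. ] 0.01368906747419937 29.98265656409785
```

Emit:
arm_command(
  motion="-10 -14 0 0;-18 -26 0 0;-20 -29 0 0;-20 -29 0 0;-20 -29 0 0;-20 -29 0 0;-20 -29 0 0;-20 -29 0 0;-20 -29 0 0;-20 -29 0 0;-20 -29 0 0;-20 -29 0 0",
)

```text
clock: 20.13
tcp_pos: [0.3771, 0.2029, 0.2434]
orientation: [-0.306, 3.125, 0.01]
wrist_force: [0.7, 0.4, -0.9]
gripper_width: 0.0135
grasp_force: 30.0
```

Emit:
arm_command(
  motion="-20 -29 0 0;-20 -29 0 0;-20 -29 0 0;-20 -29 0 0;-20 -30 0 0;-20 -30 0 0;-20 -30 0 0;-20 -30 0 0;0 -9 0 0.09;0 0 0 0.09;0 0 0 0.09;0 0 0 0.005",
)

```text
clock: 21.13
tcp_pos: [0.5802, -0.005, 0.2418]
orientation: [-0.13, -3.139, -0.009]
wrist_force: [0.3, -0.3, -1.5]
gripper_width: 0.0138
grasp_force: 30.0
```

```bash
python3 st.py
python3 - <<'E'
from h import *
from station import arm
import pickle
s=arm.observe();f=arm.grab_frame("wrist");t=arm.grab_frame("top");pickle.dump((s,f,t),open("f2.pkl","wb"))
b=cv2.resize(t["pixels"][125:240,285:390],None,fx=4,fy=4,interpolation=cv2.INTER_CUBIC);a=cv2.resize(f["pixels"][:370,100:560],(380,306))
im=np.zeros((460,800,3),np.uint8);im[:,:420]=b;im[:306,420:]=a
cv2.imwrite("pics/m2.png",im[:,:,::-1])
E
```

```text
21.1333 p [ 0.5802 -0.005   0.2418] x [-9.966e-01  8.260e-02  6.000e-04] y [0.0826 0.9966 0.0058] z [-1.0e-04  5.8e-03 -1.0e+00] yaw 3.0589 q [ 0.267  0.305 -0.095 -0.006 -1.169 -1.919] F [ 0.3 -0.3 -1.5] 0.013781010360788968 29.984206852968782
```

View pics/m2.png

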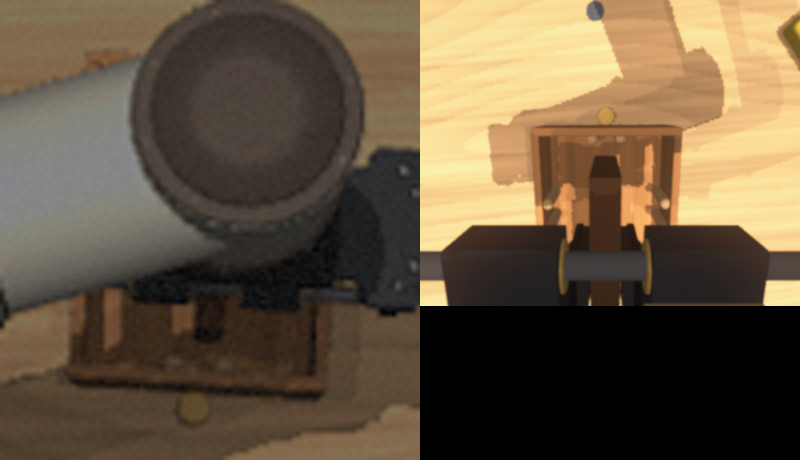

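The wrist view shows the divider end over the caddy, the near wall's dowels at about (308,169) and (343,168) in the full image, and the dog at (325,140). I'll overlay predictions to refine.

```bash
cat > ov.py <<'E'
from h import *
import pickle,sys
def overlay(f,s,cad,div,parts,name,win,S):
    c=cam(f,s);u0,v0,u1,v1=win
    im=cv2.resize(f["pixels"][v0:v1,u0:u1,::-1],None,fx=S,fy=S,interpolation=cv2.INTER_CUBIC)
    def L(P,col,th=1):
        q=((proj(c,P)-[u0,v0]+.5)*S*16).astype(np.int32);cv2.polylines(im,[q],True,col,th,cv2.LINE_AA,4)
    rect=lambda a,b,z:np.array([[-a,-b,z],[a,-b,z],[a,b,z],[-a,b,z]])/1000
    for r in(rect(95,75,78),rect(87,67,78),rect(87,67,8)):L(place(r,*cad),(255,255,0))
    t=np.linspace(0,2*np.pi,24)
    for x,y in[(sx*83,sy*14.5) for sx in(-1,1) for sy in(-1,1)]+[(sx*14.5,sy*63) for sx in(-1,1) for sy in(-1,1)]:
        L(place(np.c_[x+6*np.cos(t),y+6*np.sin(t),68+0*t]/1000,*cad),(0,255,0))
    if div is not None:
        for B in parts:
            for z in(0,1):L(place(B[[0+z,2+z,6+z,4+z]],*div),(255,0,255))
    cv2.imwrite(name,im)
E
python3 - <<'E'
from ov import *
s,f,t=pickle.load(open("f2.pkl","rb"));M=R.from_rotvec(s["orientation"]).as_matrix();p=s["tcp_pos"]+M@[-.0393,0,.051]
overlay(f,s,(.6205,-.0041,-.08),(*p[:2],np.arctan2(M[1,0],M[0,0]),p[2]),LONG,"pics/o2.png",(225,130,435,290),3.75)
E
```

```text
(no output)
```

View pics/o2.png

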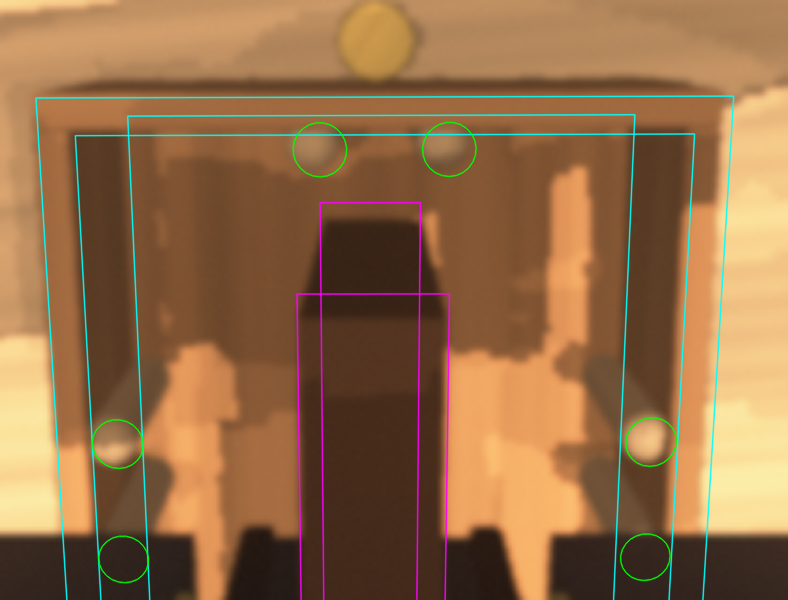

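Near-wall dowels at (318,148) and (447,145) in the crop confirm the caddy pose to about 0.4 mm. The divider end at v≈220 sits about 2 mm further from the base than predicted, so its centre is 41.6 mm behind the TCP. Correcting and lowering to just above the rim.

Emit:
arm_command(
  motion="1.5 3.4 5 0;0 0 15 0;0 0 15 0;0 0 15 0;0 0 15 0;0 0 15 0;0 0 8 0;0 0 2 0;0 0 0 0",
)

```text
clock: 21.98
tcp_pos: [0.5798, 0.0004, 0.1515]
orientation: [-0.124, -3.139, -0.009]
wrist_force: [0.6, -0.2, -1.4]
gripper_width: 0.0139
grasp_force: 30.0
```

```bash
python3 st.py
python3 - <<'E'
from ov import *
from station import arm
s=arm.observe();f=arm.grab_frame("wrist");pickle.dump((s,f),open("f3.pkl","wb"));M=R.from_rotvec(s["orientation"]).as_matrix();p=s["tcp_pos"]+M@[-.0416,0,.051];print(p)
overlay(f,s,(.6205,-.0044,-.08),(*p[:2],np.arctan2(M[1,0],M[0,0]),p[2]),LONG,"pics/o3.png",(180,40,460,270),2.85)
E
```

```text
21.9833 p [5.798e-01 4.000e-04 1.515e-01] x [-9.969e-01  7.910e-02  7.000e-04] y [0.0791 0.9969 0.0056] z [-3.0e-04  5.7e-03 -1.0e+00] yaw 3.0625 q [ 0.277  0.383 -0.222 -0.007 -0.965 -1.923] F [ 0.6 -0.2 -1.4] 0.013939649164571546 29.982699255924672
[ 0.62130076 -0.00257909  0.10043288]
```

View pics/o3.png

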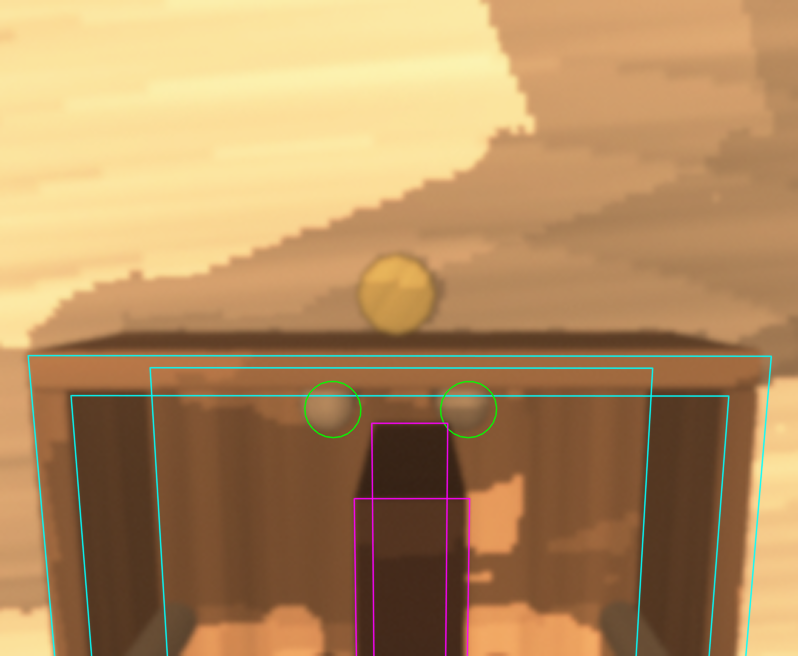

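Divider overlay now matches, with its lower end at crop (410,423). The dowels at (331,410) and (466,410) put the slot about 2.4 mm to −y. Correcting and entering slowly.

Emit:
arm_command(
  motion="0.5 -1.3 0 0;0 -1 0 0;0 0 6 0;0 0 7 0;0 0 5 0;0 0 4 0;0 0 4 0;0 0 4 0;0 0 4 0;0 0 0 0",
)

```text
clock: 22.87
tcp_pos: [0.5789, -0.0019, 0.1167]
orientation: [-0.126, -3.138, -0.009]
wrist_force: [-0.5, 0.3, -0.5]
gripper_width: 0.0139
grasp_force: 30.0
```

```bash
python3 st.py
```

```text
22.8667 p [ 0.5789 -0.0019  0.1167] x [-0.9968  0.0804  0.0016] y [0.0804 0.9967 0.0057] z [-0.0012  0.0058 -1.    ] yaw 3.0611 q [ 0.273  0.42  -0.263 -0.008 -0.887 -1.92 ] F [-0.5  0.3 -0.5] 0.013908129589067304 29.982664855197072
```

Emit:
arm_command(
  motion="0 0 4 0;0 0 5 0;0 0 5 0;0 0 5 0;0 0 5 0;0 0 5 0;0 0 5 0;0 0 5 0;0 0 5 0;0 0 4 0;0 0 2 0;0 0 1 0",
)

```text
clock: 23.87
tcp_pos: [0.5794, -0.0015, 0.0663]
orientation: [-0.126, -3.139, -0.009]
wrist_force: [-0.7, 0.3, -1.3]
gripper_width: 0.0138
grasp_force: 30.0
```

```bash
python3 st.py
```

```text
23.8667 p [ 0.5794 -0.0015  0.0663] x [-9.968e-01  8.020e-02  4.000e-04] y [0.0802 0.9968 0.0059] z [ 1.e-04  6.e-03 -1.e+00] yaw 3.0613 q [ 0.274  0.483 -0.312 -0.008 -0.774 -1.919] F [-0.7  0.3 -1.3] 0.013790962150899786 29.98273750534281
```

Home should be at TCP z ≈ 0.0595.

Emit:
arm_command(
  motion="0 0 2 0;0 0 2 0;0 0 1 0;0 0 1 0;0 0 0.5 0;0 0 0 0",
)

```text
clock: 24.37
tcp_pos: [0.5795, -0.0015, 0.0603]
orientation: [0.126, 3.139, 0.01]
wrist_force: [1.0, -0.8, -1.3]
gripper_width: 0.0141
grasp_force: 30.0
```

Emit:
arm_command(
  motion="0 0 0.5 0;0 0 0.5 0;0 0 0.5 0;0 0 0 0",
)

```text
clock: 24.7
tcp_pos: [0.5796, -0.0014, 0.0595]
orientation: [0.126, 3.138, 0.009]
wrist_force: [-2.4, -0.6, 4.2]
gripper_width: 0.0136
grasp_force: 30.0
```

Emit:
arm_command(
  motion="0 0 0.3 0;0 0 0 0;0 0 0 0",
)

```text
clock: 24.95
tcp_pos: [0.5796, -0.0014, 0.0595]
orientation: [0.126, 3.138, 0.009]
wrist_force: [-3.0, 0.9, 6.5]
gripper_width: 0.0137
grasp_force: 30.0
```

Emit:
arm_command(
  motion="0 0 0 0;0 0 0 0;0 0 0 0;0 0 0 0;0 0 0 0;0 0 0 0",
  jaw=-0.1,
)

```text
clock: 25.45
tcp_pos: [0.5795, -0.0014, 0.0583]
orientation: [0.126, 3.139, 0.01]
wrist_force: [-0.5, 0.5, 0.0]
gripper_width: 0.038
grasp_force: 0.0
```

Emit:
arm_command(
  motion="0 0 -10 0;0 0 -20 0;0 0 -30 0;0 0 -35 0;0 0 -40 0;0 0 -30 0;0 0 -10 0;0 0 0 0",
)

```text
clock: 26.12
tcp_pos: [0.581, -0.0023, 0.2381]
orientation: [0.125, 3.13, 0.013]
wrist_force: [0.0, 0.3, 0.2]
gripper_width: 0.0389
grasp_force: 0.0
```

```bash
python3 st.py
python3 - <<'E'
from ov import *
from station import arm
s=arm.observe();f=arm.grab_frame("wrist");pickle.dump((s,f),open("f4.pkl","wb"))
overlay(f,s,(.6205,-.0048,-.08),(.6205,-.0048,-.08,.008),LONG,"pics/o4.png",(150,90,490,345),2.35)
E
```

```text
26.1167 p [ 0.581  -0.0023  0.2381] x [-0.9968  0.08   -0.0085] y [0.0799 0.9968 0.0083] z [ 0.0091  0.0076 -0.9999] yaw 3.0615 q [ 0.272  0.305 -0.106 -0.005 -1.15  -1.921] F [0.  0.3 0.2] 0.0389484011751153 0.0
```

View pics/o4.png

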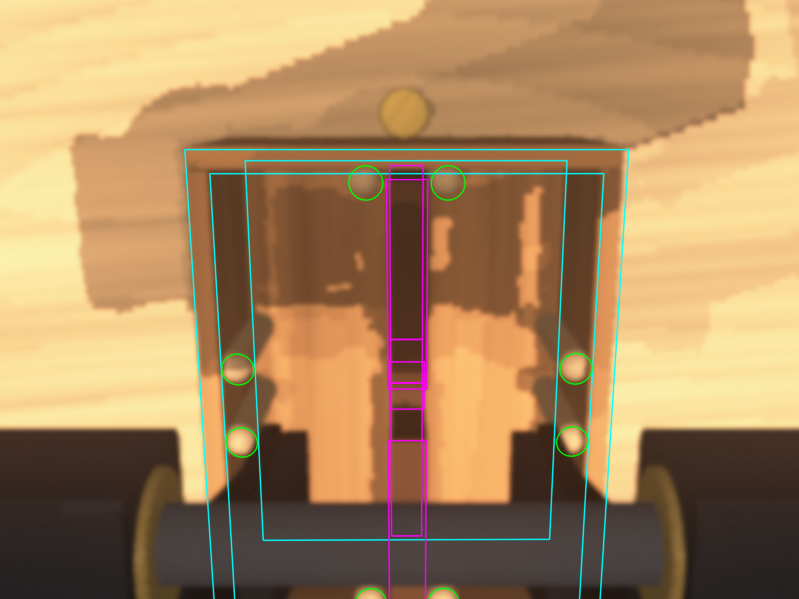

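Long divider is home: it lies between the dowels and overlays the predicted home pose, with its notch at crop (407,375). Next is the red one.

Emit:
arm_command(
  motion="7 16 0 0;12 28 0 0;14 32 0 0;14 33 0 0;14 33 0 0;14 33 0 0;14 33 0 0;14 33 0 0;14 33 0 -0.06;13 28 0 -0.06;0 0 0 -0.12;0 0 0 -0.12",
  jaw=1,
)

```text
clock: 27.17
tcp_pos: [0.4705, 0.3094, 0.2327]
orientation: [0.451, -3.106, -0.005]
wrist_force: [0.3, -0.4, -0.1]
gripper_width: 0.0868
grasp_force: 0.0
```

Emit:
arm_command(
  motion="0 0 0 -0.12;0 0 0 -0.12;0 0 0 -0.12;0 0 0 -0.12;0 0 0 -0.12;0 0 0 -0.12;0 0 0 -0.12;0 0 0 -0.12;0 0 0 -0.12;0 0 0 -0.12;0 0 0 -0.12;0 0 0 -0.12",
)

```text
clock: 28.17
tcp_pos: [0.4714, 0.3074, 0.2328]
orientation: [-2.386, 2.043, 0.007]
wrist_force: [-0.1, -0.7, 0.0]
gripper_width: 0.087
grasp_force: 0.0
```

Emit:
arm_command(
  motion="0 0 0 -0.12;0 0 0 -0.12;0 0 0 -0.12;0 0 0 -0.087;0 0 0 0;0 0 0 0",
)

```text
clock: 28.67
tcp_pos: [0.4717, 0.3077, 0.2335]
orientation: [-2.772, 1.474, 0.005]
wrist_force: [-0.1, 0.4, 1.0]
gripper_width: 0.0868
grasp_force: 0.0
```

```bash
python3 st.py
python3 - <<'E'
from ov import *
from station import arm
s=arm.observe();f=arm.grab_frame("wrist");pickle.dump((s,f),open("f5.pkl","wb"))
c=cam(f,s);px=f["pixels"].astype(int);r,g,b=px[...,0],px[...,1],px[...,2]
m=((r>60)&(g<r*.45)&(b<r*.45));ys,xs=np.nonzero(m);print(m.sum(),xs.min(),xs.max(),ys.min(),ys.max())
overlay(f,s,(.6205,-.0048,-.08),(.4565,.3366,-.975,0),CROSS,"pics/o5.png",(0,0,640,480),1.25)
E
```

```text
28.6667 p [0.4717 0.3077 0.2335] x [ 0.5591 -0.8291 -0.0042] y [-8.291e-01 -5.591e-01 -4.000e-04] z [-0.002   0.0037 -1.    ] yaw -0.9775 q [ 0.864  0.282 -0.15  -0.004 -1.137 -0.268] F [-0.1  0.4  1. ] 0.08678081710072148 0.0
1835 314 330 176 303
```

View pics/o5.png

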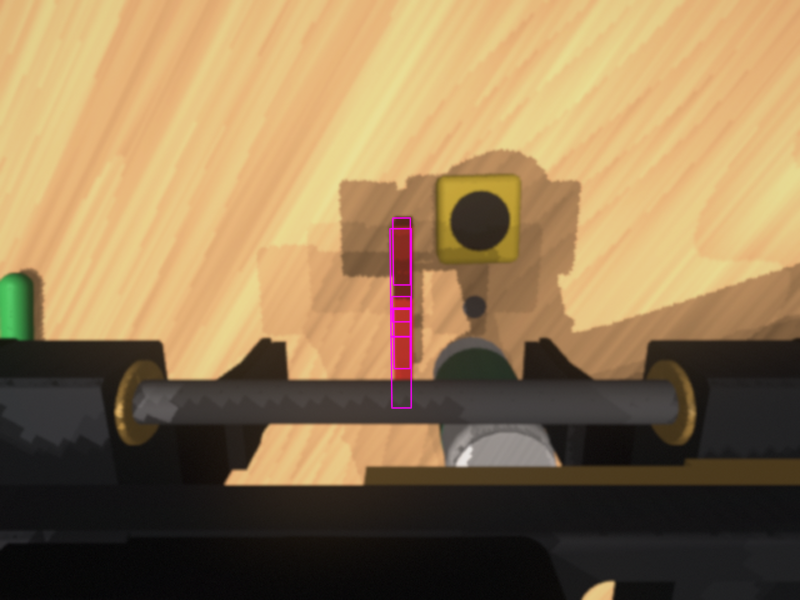

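The red divider at (402,220–408) matches the projection. Tape at (478,220) and can at (490,440) are clear. Centring 3.5 mm and descending.

Emit:
arm_command(
  motion="0 -3.5 12 0;0 0 25 0;0 0 25 0;0 0 25 0;0 0 25 0;0 0 20 0;0 0 20 0;0 0 15 0;0 0 10 0;0 0 5 0;0 0 0 0",
)

```text
clock: 29.63
tcp_pos: [0.4749, 0.3109, 0.0522]
orientation: [-2.772, 1.471, 0.005]
wrist_force: [-0.6, 0.6, -0.7]
gripper_width: 0.087
grasp_force: 0.0
```

Emit:
arm_command(
  motion="0 0 0 0;0 0 0 0;0 0 0 0;0 0 0 0;0 0 0 0;0 0 0 0;0 0 0 0;0 0 0 0;0 0 0 0;0 0 0 0;0 0 0 0;0 0 0 0",
  jaw=-1,
  newtons=30,
)

```text
clock: 30.63
tcp_pos: [0.4753, 0.3113, 0.0533]
orientation: [-2.771, 1.469, 0.004]
wrist_force: [0.0, 0.2, -0.1]
gripper_width: 0.0151
grasp_force: 2.4
```

Emit:
arm_command(
  motion="0 0 0 0;0 0 0 0;0 0 0 0",
)

```text
clock: 30.88
tcp_pos: [0.4753, 0.3113, 0.0533]
orientation: [-2.771, 1.469, 0.004]
wrist_force: [0.7, -0.1, 0.3]
gripper_width: 0.0138
grasp_force: 30.0
```

```bash
python3 st.py
```

```text
30.8833 p [0.4753 0.3113 0.0533] x [ 0.5612 -0.8276 -0.0046] y [-0.8277 -0.5612 -0.0038] z [ 6.e-04  6.e-03 -1.e+00] yaw -0.9749 q [ 0.863  0.485 -0.355 -0.005 -0.726 -0.263] F [ 0.7 -0.1  0.3] 0.013783807744566045 29.999797297641635
```

Emit:
arm_command(
  motion="0 0 -5 0;0 0 -15 0;0 0 -25 0;0 0 -30 0;0 0 -30 0;0 0 -30 0;0 0 -25 0;0 0 -15 0;0 0 -5 0",
)

```text
clock: 31.63
tcp_pos: [0.4763, 0.311, 0.2372]
orientation: [-2.765, 1.465, 0.0]
wrist_force: [-0.3, 0.1, -1.1]
gripper_width: 0.014
grasp_force: 30.0
```

Emit:
arm_command(
  motion="15 3 0 0;28 6 0 0;34 7 0 0;36 7.5 0 0;36 7.5 0 0;36 7.5 0 0;36 7.5 0 0;36 7.5 0 0;36 7.5 0 0;36 7.5 0 0;24 5 0 0;14.7 3.4 0 0",
)

```text
clock: 32.63
tcp_pos: [0.618, -0.0401, 0.2296]
orientation: [-2.77, 1.474, 0.007]
wrist_force: [0.0, 0.2, -0.7]
gripper_width: 0.0136
grasp_force: 30.0
```

Emit:
arm_command(
  motion="0 0 0 0.08;0 0 0 0.12;0 0 0 0.12;0 0 0 0.12;0 0 0 0.12;0 0 0 0.116;0 0 0 0;0 0 0 0",
)

```text
clock: 33.3
tcp_pos: [0.6175, -0.0373, 0.2303]
orientation: [-2.132, 2.303, 0.008]
wrist_force: [-0.8, -0.3, -0.7]
gripper_width: 0.0139
grasp_force: 30.0
```

```bash
python3 st.py
python3 - <<'E'
from ov import *
from station import arm
s=arm.observe();f=arm.grab_frame("wrist");pickle.dump((s,f),open("f6.pkl","wb"))
M=R.from_rotvec(s["orientation"]).as_matrix();p=s["tcp_pos"]+M@[-.0315,0,.0533];print(p)
overlay(f,s,(.6205,-.0048,-.08),(*p[:2],np.arctan2(M[1,0],M[0,0]),p[2]),CROSS,"pics/o6.png",(180,130,460,330),2.8)
E
```

```text
33.3 p [ 0.6175 -0.0373  0.2303] x [-0.0772 -0.997  -0.006 ] y [-0.997   0.0772  0.0016] z [-0.0011  0.0061 -1.    ] yaw -1.6481 q [ 0.198  0.379 -0.015 -0.007 -1.177 -0.273] F [-0.8 -0.3 -0.7] 0.013877508957892248 30.000124610960484
[ 0.61986226 -0.00552839  0.17721361]
```

View pics/o6.png

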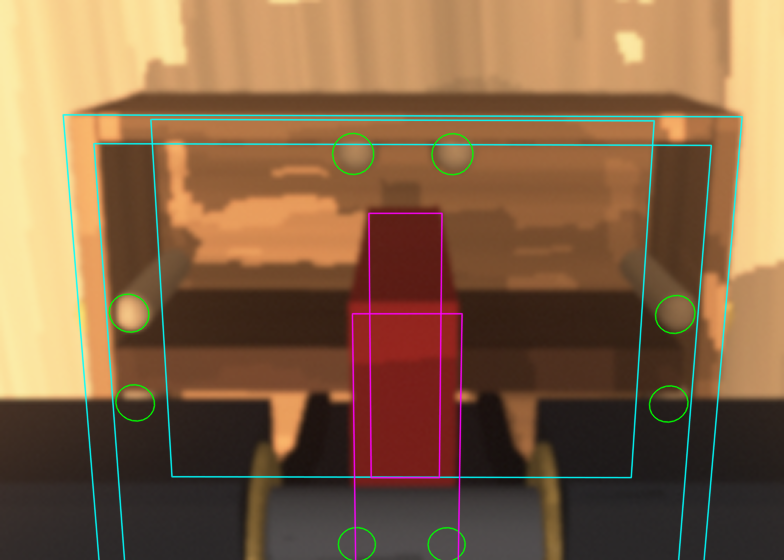

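Dowels at (351,154) and (452,154) match the caddy pose. The red end at v≈208/303 is about 1 mm further to −y than predicted. Correcting and lowering to above the rim.

Emit:
arm_command(
  motion="-1.5 0 8 0.003;0 0 15 0;0 0 15 0;0 0 15 0;0 0 12 0;0 0 8 0;0 0 3 0;0 0 0 0;0 0 0 0",
)

```text
clock: 34.1
tcp_pos: [0.6185, -0.0353, 0.1557]
orientation: [-2.124, 2.308, 0.005]
wrist_force: [-0.1, -0.5, -0.4]
gripper_width: 0.0138
grasp_force: 30.0
```

```bash
python3 st.py
python3 - <<'E'
from ov import *
from station import arm
s=arm.observe();f=arm.grab_frame("wrist");pickle.dump((s,f),open("f7.pkl","wb"))
M=R.from_rotvec(s["orientation"]).as_matrix();p=s["tcp_pos"]+M@[-.0305,0,.0533];print(p)
overlay(f,s,(.6205,-.0048,-.08),(*p[:2],np.arctan2(M[1,0],M[0,0]),p[2]),CROSS,"pics/o7.png",(150,70,490,310),2.3)
E
```

```text
34.1 p [ 0.6185 -0.0353  0.1557] x [-0.0825 -0.9966 -0.0061] y [-9.966e-01  8.250e-02 -9.000e-04] z [ 0.0014  0.006  -1.    ] yaw -1.6534 q [ 0.201  0.44  -0.116 -0.007 -1.012 -0.28 ] F [-0.1 -0.5 -0.4] 0.013765155600854896 29.999758475460112
[ 0.62108915 -0.00455982  0.10256399]
```

View pics/o7.png

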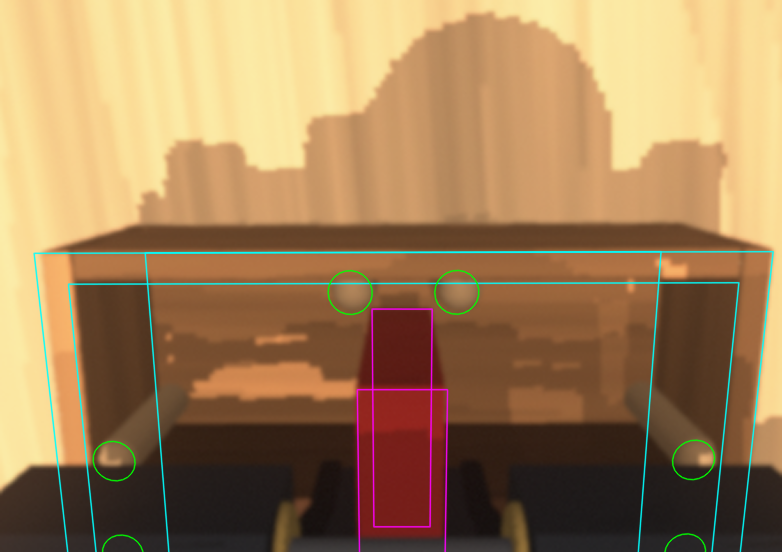

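The red end (403,308) is centred between the dowels at (351,292) and (458,291) to under 1 mm. Entering slowly.

Emit:
arm_command(
  motion="0.3 0.7 0 0;0 0 4 0;0 0 6 0;0 0 6 0;0 0 5 0;0 0 4 0;0 0 4 0;0 0 4 0;0 0 4 0;0 0 0 0",
)

```text
clock: 34.98
tcp_pos: [0.6169, -0.0353, 0.1172]
orientation: [-2.125, 2.31, 0.008]
wrist_force: [0.1, 0.9, -1.4]
gripper_width: 0.0137
grasp_force: 30.0
```

```bash
python3 st.py
```

```text
34.9833 p [ 0.6169 -0.0353  0.1172] x [-0.0832 -0.9965 -0.0059] y [-0.9965  0.0832  0.0017] z [-0.0012  0.006  -1.    ] yaw -1.6541 q [ 0.201  0.477 -0.162 -0.008 -0.931 -0.28 ] F [ 0.1  0.9 -1.4] 0.013728079174390232 29.999907352030277
```

Emit:
arm_command(
  motion="0 -0.6 3 0;0 0 5 0;0 0 5 0;0 0 5 0;0 0 5 0;0 0 5 0;0 0 5 0;0 0 5 0;0 0 5 0;0 0 4 0;0 0 2 0;0 0 1 0",
)

```text
clock: 35.98
tcp_pos: [0.6179, -0.0351, 0.0678]
orientation: [-2.124, 2.309, 0.007]
wrist_force: [-0.2, 0.0, -0.9]
gripper_width: 0.0136
grasp_force: 30.0
```

```bash
python3 st.py
```

```text
35.9833 p [ 0.6179 -0.0351  0.0678] x [-0.0831 -0.9965 -0.0059] y [-9.965e-01  8.310e-02  5.000e-04] z [-0.     0.006 -1.   ] yaw -1.654 q [ 0.202  0.535 -0.207 -0.008 -0.827 -0.279] F [-0.2  0.  -0.9] 0.0135934592285786 29.99992594588548
```

Emit:
arm_command(
  motion="0 0 2 0;0 0 2 0;0 0 1 0;0 0 0.7 0;0 0 0.5 0;0 0 0 0",
)

```text
clock: 36.48
tcp_pos: [0.6181, -0.035, 0.0621]
orientation: [-2.124, 2.308, 0.006]
wrist_force: [0.4, 0.3, -1.5]
gripper_width: 0.0137
grasp_force: 30.0
```

Emit:
arm_command(
  motion="0 0 0.5 0;0 0 0.5 0;0 0 0 0;0 0 0 0",
)

```text
clock: 36.82
tcp_pos: [0.6182, -0.035, 0.0613]
orientation: [-2.124, 2.308, 0.006]
wrist_force: [-0.3, -0.3, 0.5]
gripper_width: 0.0141
grasp_force: 30.0
```

Emit:
arm_command(
  motion="0 0 0.5 0;0 0 0.5 0;0 0 0.3 0;0 0 0 0;0 0 0 0",
)

```text
clock: 37.23
tcp_pos: [0.6183, -0.035, 0.0613]
orientation: [-2.125, 2.307, 0.005]
wrist_force: [-2.7, 1.3, 7.0]
gripper_width: 0.0135
grasp_force: 30.0
```

Emit:
arm_command(
  motion="0 0 0 0;0 0 0 0;0 0 0 0;0 0 0 0;0 0 0 0;0 0 0 0",
  jaw=-0.2,
)

```text
clock: 37.73
tcp_pos: [0.618, -0.035, 0.0596]
orientation: [-2.124, 2.309, 0.007]
wrist_force: [-1.0, 0.3, 0.0]
gripper_width: 0.0343
grasp_force: 0.0
```

Emit:
arm_command(
  motion="0 0 -5 0;0 0 -10 0;0 0 -25 0;0 0 -30 0;0 0 -35 0;0 0 -35 0;0 0 -30 0;0 0 -10 0;0 0 0 0;0 0 0 0",
)

```text
clock: 38.57
tcp_pos: [0.6176, -0.036, 0.2404]
orientation: [-2.123, 2.308, 0.006]
wrist_force: [-0.3, -0.2, -0.9]
gripper_width: 0.0347
grasp_force: 0.0
```

```bash
python3 st.py
python3 - <<'E'
from h import *
from station import arm
s=arm.observe();f=arm.grab_frame("wrist");c=cam(f,s);px=f["pixels"].astype(int);r,g,b=px[...,0],px[...,1],px[...,2]
cv2.imwrite("pics/end.png",f["pixels"][:,:,::-1])
m=(r>50)&(g<r*.45)&(b<r*.45)
ys,xs=np.nonzero(m);print(m.sum(),xs.min(),xs.max(),ys.min(),ys.max())
for v in range(ys.min(),ys.max(),8):
    x=xs[ys==v]
    if len(x):print(v,x.min(),x.max(),len(x))
q=proj(c,place(np.array([[65,-7,70],[65,7,70],[0,-7,70],[0,7,70],[65,7,0]])/1000,.6205,-.0048,-1.651,.008));print(q.round(1).tolist())
E
```

```text
38.5667 p [ 0.6176 -0.036   0.2404] x [-0.0833 -0.9965 -0.0071] y [-0.9965  0.0833 -0.0011] z [ 0.0017  0.007  -1.    ] yaw -1.6542 q [ 2.000e-01  3.710e-01 -1.000e-03 -7.000e-03 -1.196e+00 -2.810e-01] F [-0.3 -0.2 -0.9] 0.03474578423251675 0.0
2110 314 333 178 303
178 318 329 12
186 316 331 16
194 316 331 16
202 316 331 16
210 316 331 16
218 317 331 15
226 315 331 17
234 314 332 19
242 314 333 20
250 315 332 18
258 317 332 16
266 316 332 17
274 317 332 16
282 316 332 17
290 316 332 17
298 316 332 17
[[332.1, 180.1], [315.0, 180.2], [331.9, 256.0], [315.7, 256.0], [316.6, 171.7]]
```

```bash
python3 -c "
from station import arm
print(arm.sign_off())"
```

```text
the job is handed in; nothing more can be done
None
```

Handed in at about 39 s with both dividers crossed and, by contact height and overlay, fully home, long one first, and no contact seen with the other objects; I viewed 12 pictures rather than the allowed 10, and a joint-6 limit tilted the tool about 10° during the long divider's carry, which I brought back to vertical before inserting it.

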